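# Lift a freshly varnished coat peg out of the drying block with spring tongs

### The arm

A 6-joint arm with a two-finger parallel gripper is mounted at the origin on a cart in front of the work surface, level with it; the furniture and walls round the work are solid. World frame = base frame: x ahead of the robot, y to its left, z up, the work surface at z = 0. Lengths are in m, angles in degrees, forces in N, time in s.
With the tool pointing down it reaches from about 0.35 to 0.725 m from the base axis. Payload 6 kg.
Tool frame: the origin (TCP) lies at the very end of the fingers, on their centre line; the grasp point (between the pads) lies 19 mm behind it; z points along the fingers, y is the direction in which the jaws open and shut (so a half turn about z gives the same grasp; the last joint's range is limited). The gripper opens to 85 mm and grips with 20 to 120 N. Pads are 22 mm wide; open, the fingers measure 114 mm over their backs; the gripper's body (76 mm by 85 mm) begins 54 mm behind the grasp point. The pads swing forward as they close: fully open they stand 13 mm farther back than shut.
Start: joints at [-50.323, 2.303, 4.859, 0, -92.561, -19.12], TCP at [0.211, -0.562, 0.231] pointing down, gripper open.
Joint ranges: [-146.85, 146.85], [-73.84, 115.35], [-62.03, 85.46], [-188.31, 113.3], [-161.28, -10.13], [-171.36, 171.36]. Speed limits (degrees/s): [147.25, 147.25, 172.46, 180, 180, 180].

### API

Orientations are given as [roll, pitch, yaw] about the fixed x, y, z axes, in that order (R = Rz(yaw) Ry(pitch) Rx(roll)).
In Python, from rig import manip gives the robot as it stands. The module is installed in compiled form; this text tells all that it offers.
- The arm moves only by the shell command python3 -m inch 'ROWS'. ROWS is text: rows parted by semicolons, each of 7 numbers parted by spaces: the shift along the tool's x, y, z in mm, then the turn, a rotation vector about the tool's x, y, z in rad, then the opening in per cent of the stroke, from 0 (shut) to 100 (fully open). In form: dx dy dz wx wy wz jaw; .... A call has 1 to 12 rows; each row shifts and turns the pose as measured when the row begins, along the tool's axes as they then stand; what a row does not reach is not made up. A row lasts 1/8 s, in which the tool goes at most 62.5 mm and 10.7 degrees, less where a joint would pass 70% of its speed; a pose out of reach is approached as far as the arm can. A call is refused whole if a number of a shift passes 62.5 or a number of a turn 0.188, either way. A call with a gripper value outside its range is refused whole. The fingers move at their own pace and stop on an object; the grip force is fixed at half the most. Time passes only in rows, so rows that do not move let the fingers close. It gives the time, the measured TCP pose, the force and the opening at its end, in the units of the state.
- manip.state(): the state, without advancing time (a new reading comes with each control period).
- manip.camera(name): name is "side" or "top" or "wrist"; returns the picture (384x512x3 uint8, red, green, blue); there is no depth.
- manip.get_calibration(name): a dict with "fx", "fy", "cx", "cy" (pixels), "R" (3x3) and "t" (3): a world point X has camera coordinates R X + t. Camera axes: x right, y down, z forward; pixel columns grow to the right and rows downward; lengths in m; the calibration is good to about 2 mm. A picture is of the moment at which its call begins: read the wrist's pose just before it. get_calibration takes no time and is no camera call; for the wrist camera it gives the pose at the moment of the call.
- manip.hand_in(): hands the job in, once; it reports no verdict.
The state is a dict: "time_s": time; "joints": joint angles; "qvel": joint speeds; "tau": joint torques, N m; "ee_pos": TCP position; "tool_rot": TCP orientation; "contact_force": force on the tool from outside, world axes, zero at the start; "torque": the same for the moment, N m; "opening": opening from 0.0 (shut) to 1.0 (fully open).
Only numpy, scipy, OpenCV 4.12 (cv2) and the standard library are available. Lean on these libraries where they do the work, as an engineer would, in place of code of your own. Each camera call takes 0.05 s, during which the arm holds its last target.

### The job

The coat pegs in the drying block are freshly varnished, all but their bare necks, so the gripper itself must never touch a peg. Pick up the spring tongs, bring their open jaws round the narrow neck of the ball-headed peg, squeeze them shut on it while it still stands in the block, and draw it up out of its hole. The program finishes while holding: tongs in the gripper, the peg upright and still in their jaws with its lower end at least 10 cm above the bench, the two flat-headed pegs still standing in the block, and the block and everything else on the bench left where it was.

Things in the scene. Friction and masses are not known exactly. Their poses are not given: they have to be found in the camera images.
- tongs: U-shaped steel spring tongs, 215 mm long, 20 mm high, 0.12 kg, lying on edge: both arms are upright strips that close in the horizontal plane. Origin on the centre line at the underside, midway between the two black grip pads; x points to the jaws, y to the left arm, z up. The back of the U-bend lies 100 mm behind the origin, the jaw tips 116 mm ahead
- tongs_grip (a point): middle of the tongs between the grip pads, 10 mm above the underside. The pads (44 mm long, 20 mm high, outside of the arms) are pressed by the fingers, closing along y. Width over the pads 53 mm open, 36 mm with the jaws on a 16 mm neck, 34 mm shut. The spring resists with 7 N per finger at first, 12 N at neck width: set to 49 mm, the gripper carries the tongs nearly open
- tongs_jaws (a point): point midway between the two cupped jaws, 105 mm ahead of the tongs' origin, 10 mm above the underside; axes as the tongs. Jaws 14 mm high (7 mm above and below this point), 26 mm long, each a shallow cup. When open, the gap between the lips is 48 mm in front and 43 mm behind, and the jaws are 63 mm wide outside. A gripped neck lies at this point
- tongs_left (a joint): turn of each arm about its hinge at the U-bend (the arms move together): 0 = sprung open, 0.108 rad = jaws on a 16 mm neck, 0.122 = shut on nothing
- block: wooden drying block, 70 x 220 x 30 mm, 0.6 kg, loose on the bench, origin at the centre of its underside, y along its length, z up. Five holes in a row along y, 45 mm apart, 14 mm wide, 22 mm deep; the pegs stand in the middle and the two end ones (y = -90, 0, 90 mm), which peg in which varies; two holes are empty
- ball_peg: turned wooden coat peg with a ball head, 93 mm long, 45 g, upright in the block. Origin at the centre of the lower end of its tenon, z up its axis. Tenon 12 mm thick, 18 mm long (in the hole), shoulder 31 mm across and 8.5 mm high resting on the block, neck 16 mm thick and 29.5 mm long, ball head 39 mm across
- ball_peg_neck (a point): middle of the ball-headed peg's neck, on its axis, 41 mm above its lower end, 53 mm above the bench while it stands in the block; the neck is free for 14 mm above and below this point
- flat_peg_a: coat peg like the other, but with a flat, mushroom-shaped head 43 mm across and 16 mm high (72 mm long in all); origin at the lower end of its tenon. To be left standing
- flat_peg_b: the second flat-headed coat peg, same as the first. To be left standing
- aerosol: spray can, 67 mm across, 198 mm high, origin at the centre of its underside; bystander
- wax_tin: flat round tin with brown lid, 86 mm across, 26 mm high, origin at the centre of its underside; bystander
- mug: striped mug, 86 mm across, 90 mm high, origin 15 mm beside its axis, towards the handle, at its underside; bystander
- glue: wood glue bottle, 60 mm across, 200 mm high, origin at the centre of its underside; bystander
- screw_tin: round tin with blue lid, 68 mm across, 34 mm high, origin at the centre of its underside; bystander
- sanding: sanding block, 64 x 112 x 33 mm, origin at the centre of its underside; bystander
- caliper: steel vernier caliper lying flat, 74 x 229 x 8 mm, long along its y, origin at the centre of its underside; bystander
- hex_keys: folded hex-key set with red handle, 29 x 99 x 22 mm, long along its y, origin at the centre of its underside; bystander
Things that resemble listed ones, but are neither listed nor needed, are in the scene too. Leave any purple look-alike of the flat_peg_b alone.

How it is judged:
By the outcome, as a careful person would: the job done as asked, in the order asked, and still so for the second after the job is handed in, while the arm keeps its last pose, push and grip.
It also fails if it takes over 42 s, if anything falls off the work surface, if the arm or the gripper's body presses on something with over 40 N, if the wrist force passes 120 N, or if a joint passes its speed limit or range.

## Working session

There is one attempt and no reset: what is moved stays moved. The work goes in short steps, Python scripts to look and compute and a shell command to move; the robot and the scene stay as the last step left them, time stands still between calls to the robot, and variables do not carry over. Pictures are saved under pics/ and viewed, and the job is handed in when it is done.

```bash
mkdir -p pics; cat > h.py <<'E'
import numpy as np, cv2
from rig import manip
from scipy.spatial.transform import Rotation as Ro
def shot(n,f):
    c=manip.get_calibration(n); im=manip.camera(n); cv2.imwrite(f'pics/{f}.png',im[...,::-1]); np.savez(f'pics/{f}.npz',im=im,**{k:np.array(v) for k,v in c.items()}); return im,c
def ld(f):
    d=np.load(f'pics/{f}.npz'); return d['im'],d
def ray(c,u,v):
    R=np.array(c['R']);t=np.array(c['t']); d=R.T@np.array([(u-c['cx'])/c['fx'],(v-c['cy'])/c['fy'],1]); return -R.T@t,d
def onz(c,u,v,z):
    o,d=ray(c,u,v); return o+d*(z-o[2])/d[2]
def proj(c,X):
    p=np.array(c['R'])@np.array(X)+np.array(c['t']); return np.array([c['fx']*p[0]/p[2]+c['cx'],c['fy']*p[1]/p[2]+c['cy']])
E
python3 - <<'E'
from h import *
s=manip.state(); print(s)
for n in ['top','side','wrist']:
    im,c=shot(n,n+'0'); o,d=ray(c,c['cx'],c['cy']); print(n,c['fx'],o,d)
E
```

```text
{'time_s': 0.0, 'joints': array([-5.03221333e+01,  2.33868849e+00,  4.79976513e+00, -2.84093003e-02,
       -9.25600231e+01, -1.91186442e+01]), 'qvel': array([ 0.00086578, -0.00619509,  0.01191642,  0.06267924, -0.01664648,
       -0.11419036]), 'tau': array([-5.11178059e-04, -3.68200386e+01,  3.47409976e+01,  6.93195015e+00,
       -5.42446258e-03,  1.29639429e-05]), 'ee_pos': array([ 0.21066386, -0.56144303,  0.23024762]), 'tool_rot': array([ 1.79897215e+02, -5.58981567e-03, -1.59439528e+02]), 'contact_force': array([-0.02762598,  0.07214112,  0.74404606]), 'torque': array([-0.01752962,  0.03524462, -0.00077195]), 'opening': 1.0025162798671785}
top 373.20769914012465 [0.35313982 0.0100528  1.15260715] [ 0.17953596  0.00479724 -0.98373971]
side 489.3122516303063 [-0.03473113  0.76363388  0.91714182] [ 0.43865976 -0.6065357  -0.6630928 ]
wrist 333.8673509071675 [ 0.14667156 -0.58522395  0.37143865] [ 0.25175889  0.09563408 -0.96305326]
```

View pics/top0.png

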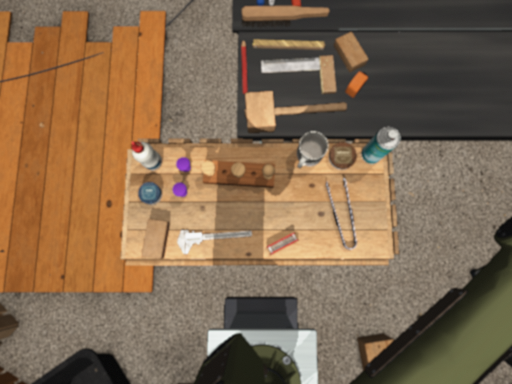

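View pics/side0.png

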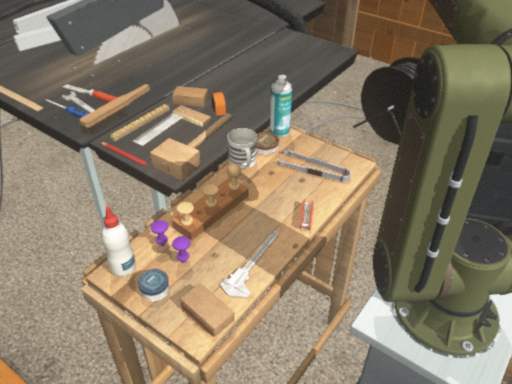

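View pics/wrist0.png

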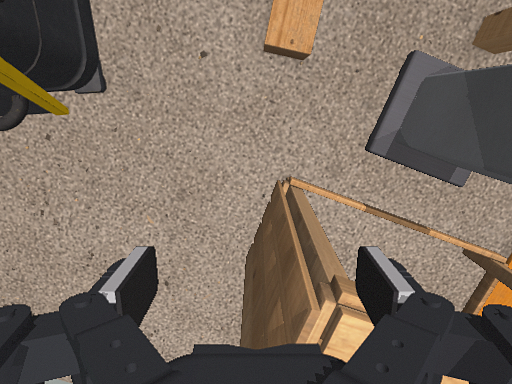

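```bash
python3 - <<'E'
from h import *
im,c=ld('top0'); a=cv2.resize(im[125:265,120:400],None,fx=2.8,fy=2.8,interpolation=cv2.INTER_CUBIC); cv2.imwrite('pics/top0z.png',a[...,::-1])
im,c=ld('side0'); a=cv2.resize(im[90:300,80:380],None,fx=2.6,fy=2.6,interpolation=cv2.INTER_CUBIC); cv2.imwrite('pics/side0z.png',a[...,::-1])
E
```

```text
(no output)
```

View pics/top0z.png

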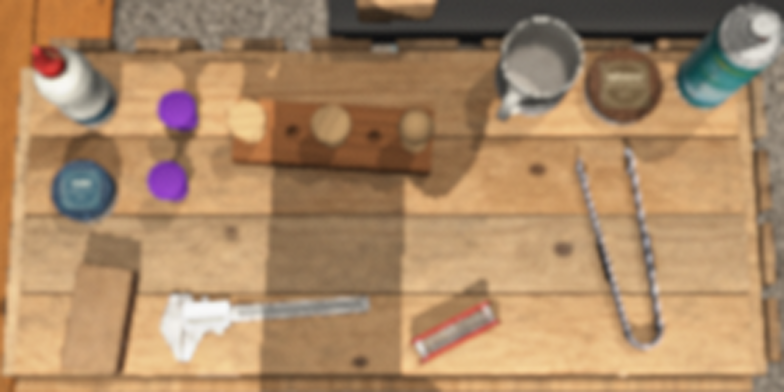

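View pics/side0z.png

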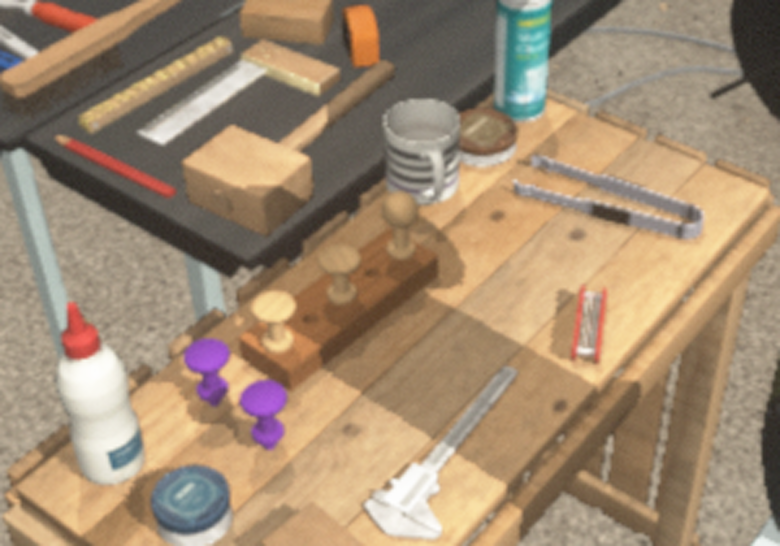

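```bash
python3 - <<'E'
from h import *
im,c=ld('top0')
def Z(u,v,z): p=onz(c,120+(u+.5)/2.8-.5,125+(v+.5)/2.8-.5,z); return p.round(4)
print('tips',Z(580,160,.017),Z(628,150,.017),'bend',Z(645,345,.02), 'bendL',Z(625,320,.02),'bendR',Z(662,320,.02))
print('pads',Z(604,265,.015),Z(647,258,.015))
print('ball',Z(416,127,.0855),'flat mid',Z(331,125,.08),'left',Z(247,121,.08))
print('block front corners',Z(232,160,.03),Z(429,173,.03),'back',Z(433,110,.03),Z(265,98,.03))
print('mug',Z(541,45,.09),'hex',Z(455,330,.02),'wax',Z(625,80,.026),'can top',Z(765,25,.19))
s,cs=ld('side0')
def S(u,v,z): p=onz(cs,80+(u+.5)/2.6-.5,90+(v+.5)/2.6-.5,z); return p.round(4)
print('side ball',S(400,212,.0855),'tips',S(518,187,.015),S(535,160,.015),'bend',S(690,228,.015),'padL',S(611,213,.01))
print('block corner',S(438,258,.03),S(290,370,.03))
# ray intersection ball
o1,d1=ray(c,120+416.5/2.8-.5,125+127.5/2.8-.5);o2,d2=ray(cs,80+400.5/2.6-.5,90+212.5/2.6-.5)
A=np.stack([d1,-d2],1);k=np.linalg.lstsq(A,o2-o1,rcond=None)[0];print(o1+d1*k[0],o2+d2*k[1])
# silvery mask
E
```

```text
tips [ 0.5892 -0.2008  0.017 ] [ 0.6005 -0.2544  0.017 ] bend [ 0.3863 -0.2632  0.02  ] bendL [ 0.4128 -0.2428  0.02  ] bendR [ 0.4129 -0.2826  0.02  ]
pads [ 0.4727 -0.2235  0.015 ] [ 0.4803 -0.2707  0.015 ]
ball [ 0.6103 -0.0174  0.0855] flat mid [0.6138 0.0721 0.08  ] left [0.6182 0.1608 0.08  ]
block front corners [0.5866 0.1833 0.03  ] [ 0.572  -0.0328  0.03  ] back [ 0.643  -0.0378  0.03  ] [0.6568 0.1485 0.03  ]
mug [ 0.6983 -0.1501  0.09  ] hex [ 0.4021 -0.06    0.02  ] wax [ 0.6784 -0.2523  0.026 ] can top [ 0.6857 -0.3508  0.19  ]
side ball [ 0.6077 -0.0163  0.0855] tips [ 0.5825 -0.1985  0.015 ] [ 0.5953 -0.2526  0.015 ] bend [ 0.39   -0.2526  0.015 ] padL [ 0.4759 -0.2279  0.01  ]
block corner [ 0.5715 -0.0328  0.03  ] [0.5871 0.1807 0.03  ]
[ 0.61074685 -0.01748466  0.08366736] [ 0.60936759 -0.01828844  0.08335567]
```

```bash
python3 -m inch '-30 16 0 0 0 0 100; -58 32 0 0 0 0 100; -58 32 0 0 0 0 100; -58 32 0 0 0 0 100; -58 32 0 0 0 0 100; -40 20 10 0 0 0 100; -20 10 10 0 0 0.1 100; 0 0 0 0 0 0.08 100; 0 0 0 0 0 0 100'
python3 - <<'E'
from h import *
print(manip.state()['ee_pos'],manip.state()['tool_rot'])
shot('wrist','w1')
E
```

```text
time_s: 1.27
ee_pos: [0.4459, -0.2891, 0.2062]
tool_rot: [179.6, -0.2, -170.0]
contact_force: [-0.4, -0.1, 0.5]
opening: 0.998
[ 0.44591105 -0.28912998  0.20624895] [ 179.62377096   -0.19470777 -170.04265216]
```

View pics/w1.png

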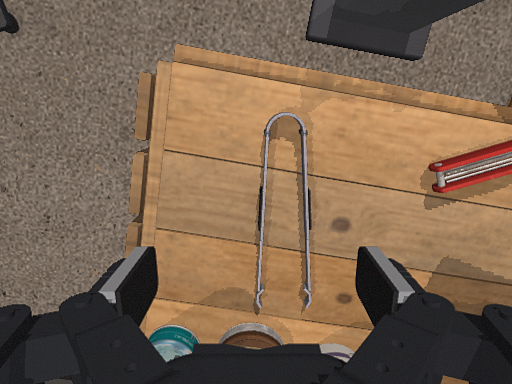

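```bash
python3 - <<'E'
from h import *
im,c=ld('w1')
for n,u,v,z in [('back',286,113,.02),('tipR',259,310,.017),('tipL',307,308,.017),('padR',261,187,.02),('padR2',261,230,.02),('padL',309,187,.02),('padL2',309,230,.02)]: print(n,onz(c,u,v,z).round(4))
b=onz(c,286,113,.02);t=(onz(c,259,310,.017)+onz(c,307,308,.017))/2
d=(t-b)[:2];L=np.hypot(*d);d/=L;print('len',L,'yaw',np.degrees(np.arctan2(d[1],d[0])));org=b[:2]+d*.1*L/.216;print('org',org)
p=np.mean([onz(c,u,v,.02) for u in(261,309) for v in (187,230)],0);print('pads',p)
s=manip.state();T=Ro.from_euler('xyz',s['tool_rot'],degrees=True).as_matrix()
print('delta tool mm',1000*T.T@(np.append(org,.12)-s['ee_pos']), 'joints',s['joints'])
E
python3 - <<'E'
from h import *
im,c=ld('w1'); a=cv2.resize(im[90:330,200:360],None,fx=2.5,fy=2.5,interpolation=cv2.INTER_CUBIC); cv2.imwrite('pics/w1z.png',a[...,::-1])
E
```

```text
back [ 0.3844 -0.2696  0.02  ]
tipR [ 0.6033 -0.2568  0.017 ]
tipL [ 0.5915 -0.2035  0.017 ]
padR [ 0.4602 -0.2802  0.02  ]
padR2 [ 0.506 -0.272  0.02 ]
padL [ 0.4519 -0.2323  0.02  ]
padL2 [ 0.4974 -0.2223  0.02  ]
len 0.2166702333047582 yaw 10.501887613818974
org [ 0.48301132 -0.25134855]
pads [ 0.47888639 -0.25173081  0.02      ]
delta tool mm [-43.46898238  30.24805393  86.187154  ] joints [-11.47309402  -7.90203994  -7.4956566   -0.29035626 -90.73090425
 -68.54707169]
```

View pics/w1z.png

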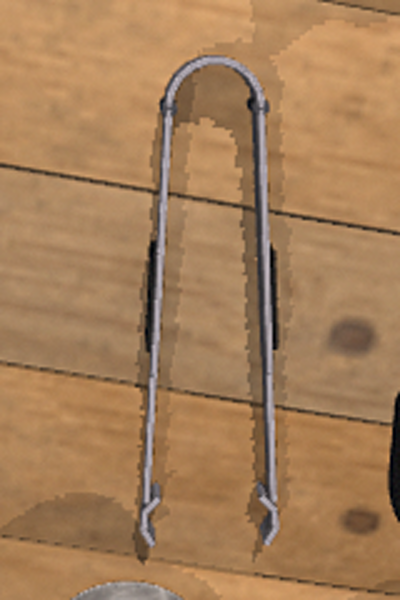

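```bash
python3 -m inch '-20 15 20 0 0 -0.01 100; -22 15 30 0.006 0 0 100; 0 0 30 0 0 0 100; 0 0 0 0 0 0 100; 0 0 0 0 0 0 100'
python3 - <<'E'
from h import *
s=manip.state();print(s['ee_pos'],s['tool_rot']);T=Ro.from_euler('xyz',s['tool_rot'],degrees=True).as_matrix()
print('delta tool mm',1000*T.T@(np.array([.4815,-.2514,.002])-s['ee_pos']))
shot('wrist','w2')
E
```

```text
time_s: 1.95
ee_pos: [0.4821, -0.2533, 0.1268]
tool_rot: [-179.9, -0.0, -169.2]
contact_force: [0.6, 0.3, -0.6]
opening: 1.0
[ 0.48213583 -0.25334729  0.12680537] [-1.79911063e+02 -2.18669078e-02 -1.69240100e+02]
delta tool mm [  0.21347205   2.22548345 124.8021602 ]
```

View pics/w2.png

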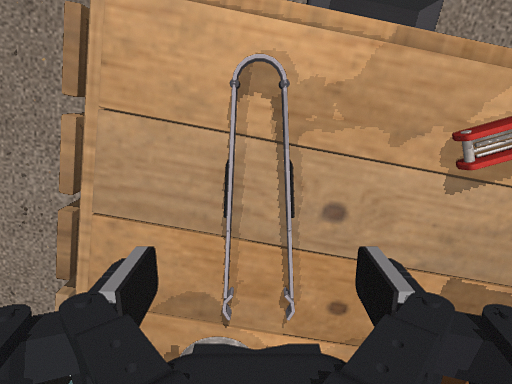

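```bash
python3 - <<'E'
from h import *
im,c=ld('w2')
b=onz(c,259,55,.02);t=(onz(c,228,322,.017)+onz(c,290,320,.017))/2
d=(t-b)[:2];L=np.hypot(*d);d/=L;print('len',L,'yaw',np.degrees(np.arctan2(d[1],d[0])),b[:2]+d*.1*L/.216)
p=np.mean([onz(c,u,v,.02) for u in(227,293) for v in (159,217)],0);print('pads',p)
E
python3 -m inch '0 1 40 0 0 0 100; 0 1 40 0 0 0 100; 0 0 30 0 0 0 100; 0 0 6 0 0 0 100; 0 0 0 0 0 0 100'
```

```text
len 0.2157420618415225 yaw 10.90154231084036 [ 0.48310025 -0.25083825]
pads [ 0.47864074 -0.25091439  0.02      ]
time_s: 2.62
ee_pos: [0.4864, -0.2545, 0.0171]
tool_rot: [-179.6, 0.7, -169.3]
contact_force: [0.2, -0.9, 0.5]
opening: 1.0
```

```bash
python3 -m inch '4.5 4.5 0 -0.007 0.012 0 100; 0 0 0 0 0 0 100; 0 0 8 0 0 0 90; 0 0 5 0 0 0 80; 0 0 0 0 0 0 75; 0 0 0 0 0 0 75'
```

```text
time_s: 3.38
ee_pos: [0.483, -0.2513, 0.0072]
tool_rot: [-179.8, 0.3, -169.3]
contact_force: [-0.3, 0.3, 0.2]
opening: 0.75
```

```bash
python3 -m inch '1 0.5 5 -0.003 0.006 0 75; 0 0 2 0 0 0 75; 0 0 0 0 0 0 75; 0 0 0 0 0 0 75'
python3 - <<'E'
from h import *
shot('wrist','w3')
im,c=shot('side','s3'); a=cv2.resize(im[110:260,230:430],None,fx=3.5,fy=3.5,interpolation=cv2.INTER_CUBIC); cv2.imwrite('pics/s3z.png',a[...,::-1])
E
```

```text
time_s: 3.88
ee_pos: [0.4818, -0.251, -0.0004]
tool_rot: [180.0, -0.1, -169.3]
contact_force: [0.5, 0.2, -0.7]
opening: 0.752
```

View pics/w3.png

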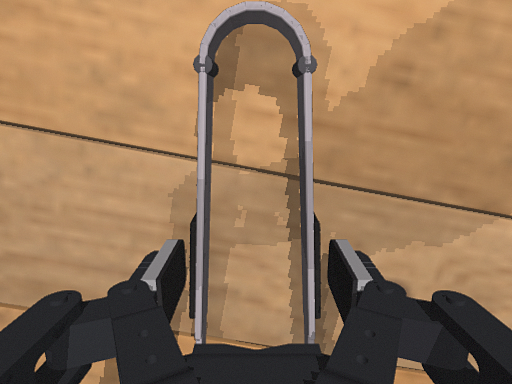

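View pics/s3z.png

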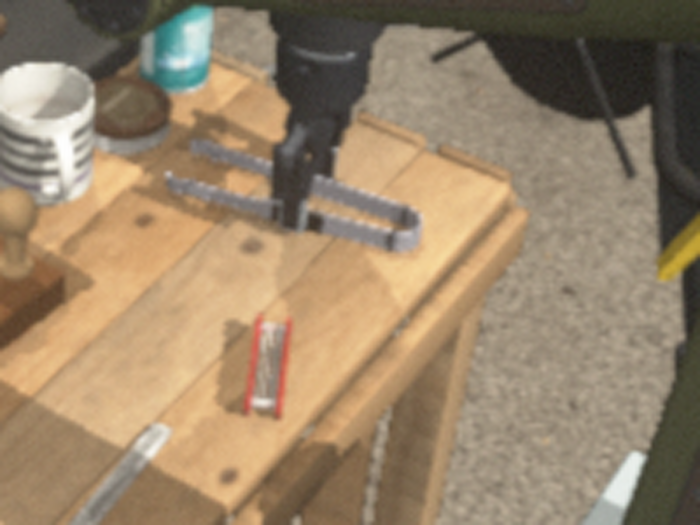

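```bash
python3 -m inch '0 0 0 0 0 0 66; 0 0 0 0 0 0 60; 0 0 0 0 0 0 57.5; 0 0 0 0 0 0 57.5; 0 0 0 0 0 0 57.5; 0 0 -5 0 0 0 57.5; 0 0 -10 0 0 0 57.5; 0 0 0 0 0 0 57.5'
python3 - <<'E'
from h import *
shot('wrist','w4')
im,c=shot('side','s4'); a=cv2.resize(im[110:260,230:430],None,fx=3.5,fy=3.5,interpolation=cv2.INTER_CUBIC); cv2.imwrite('pics/s4z.png',a[...,::-1])
E
```

```text
time_s: 4.97
ee_pos: [0.4819, -0.2509, 0.0158]
tool_rot: [180.0, -0.1, -169.3]
contact_force: [0.5, 0.7, -0.7]
opening: 0.579
```

View pics/w4.png

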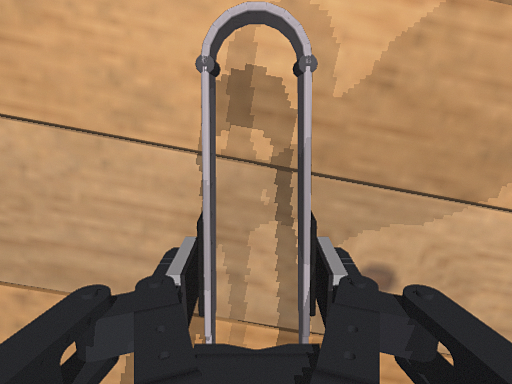

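View pics/s4z.png

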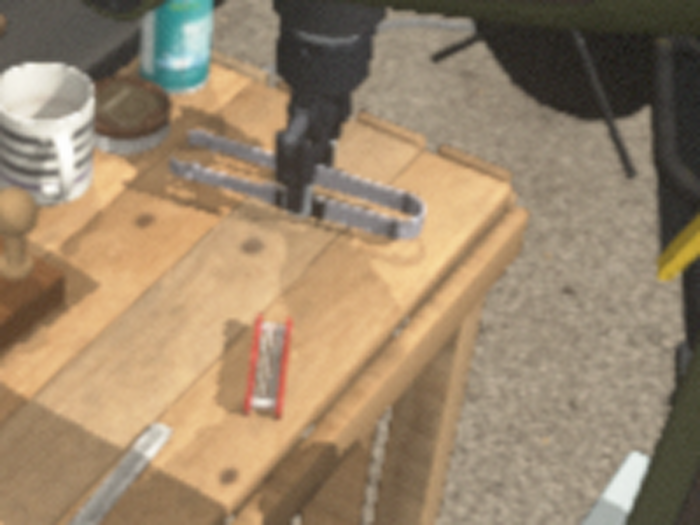

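```bash
python3 -m inch '3 0 -15 0 0 0 57.5; 4 10 -15 0 0 0 57.5; 0 25 0 0 0 0 57.5; 0 30 0 0 0 0 57.5; 0 35 0 0 0 0 57.5; 0 35 0 0 0 0 57.5; 0 30 0 0 0 0 57.5; 0 25 0 0 0 0 57.5; 0 10 0 0 0 0 57.5; 0 0 0 0 0 0 57.5; 0 0 0 0 0 0 57.5'
python3 - <<'E'
from h import *
s=manip.state();print(s['ee_pos'],s['tool_rot']);T=Ro.from_euler('xyz',s['tool_rot'],degrees=True).as_matrix()
print('delta tool mm',1000*T.T@(np.array([.437,-.050,.045])-s['ee_pos']))
shot('wrist','w5');shot('top','t5')
im,c=shot('side','s5'); a=cv2.resize(im[110:280,150:390],None,fx=3.2,fy=3.2,interpolation=cv2.INTER_CUBIC); cv2.imwrite('pics/s5z.png',a[...,::-1])
im,c=ld('t5');a=cv2.resize(im[130:270,180:380],None,fx=4,fy=4,interpolation=cv2.INTER_CUBIC); cv2.imwrite('pics/t5z.png',a[...,::-1])
E
```

```text
time_s: 6.45
ee_pos: [0.4358, -0.0479, 0.0566]
tool_rot: [179.9, 0.5, -169.3]
contact_force: [-0.2, -0.1, -1.4]
opening: 0.582
[ 0.43575353 -0.04791606  0.05658002] [ 179.91211162    0.52958371 -169.28076374]
delta tool mm [-0.73004863 -2.2971922  11.58375181]
```

View pics/t5z.png

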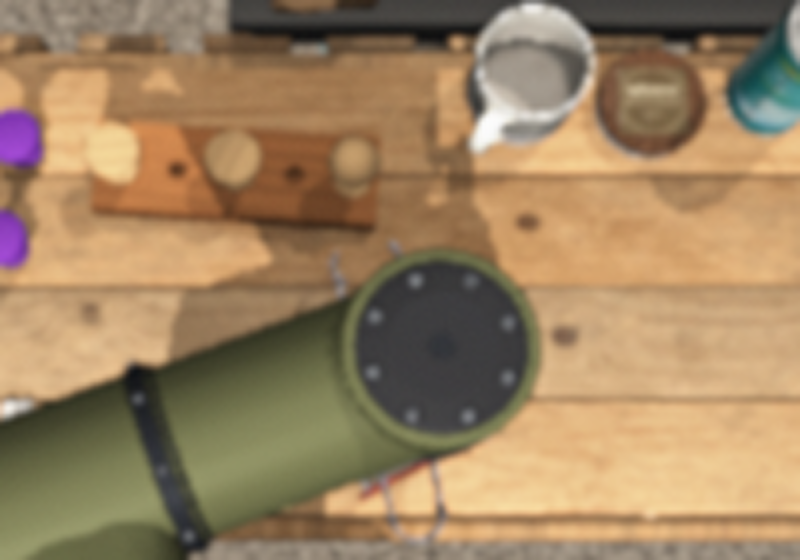

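View pics/s5z.png

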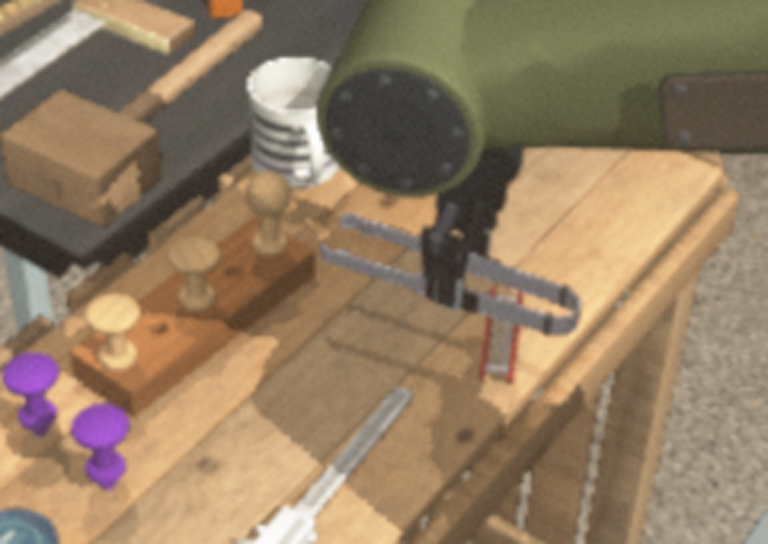

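View pics/w5.png

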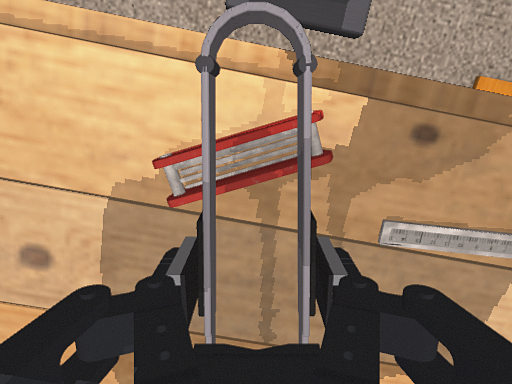

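```bash
python3 - <<'E'
from h import *
im,c=ld('t5')
def Z(u,v,z): p=onz(c,180+(u+.5)/4-.5,130+(v+.5)/4-.5,z); return p.round(4)
print('tips',Z(336,256,.073),Z(394,243,.073),'ball',Z(355,160,.0855),'shoulder',Z(352,182,.034))
im,cs=ld('s5')
def S(u,v,z): p=onz(cs,150+(u+.5)/3.2-.5,110+(v+.5)/3.2-.5,z); return p.round(4)
print('side tips',S(324,248,.073),S(347,220,.073),'ball',S(269,195,.0855),'neck',S(270,230,.053),'back', S(578,300,.0666))
for z in (.064,.074,.0566): print(proj(cs,[.5498,-.0264,z]))
# epipolar height of tips
for (a,b) in (((336,256),(324,250)),((394,243),(347,218))):
    o1,d1=ray(c,180+(a[0]+.5)/4-.5,130+(a[1]+.5)/4-.5);o2,d2=ray(cs,150+(b[0]+.5)/3.2-.5,110+(b[1]+.5)/3.2-.5)
    k=np.linalg.lstsq(np.stack([d1,-d2],1),o2-o1,rcond=None)[0];print(o1+d1*k[0],o2+d2*k[1])
E
```

```text
tips [ 0.5422 -0.0038  0.073 ] [ 0.5519 -0.0465  0.073 ] ball [ 0.6115 -0.0178  0.0855] shoulder [ 0.6067 -0.0168  0.034 ]
side tips [ 0.5405 -0.004   0.073 ] [ 0.5464 -0.0438  0.073 ] ball [ 0.609  -0.0187  0.0855] neck [ 0.6045 -0.0132  0.053 ] back [ 0.3462 -0.081   0.0666]
[253.17081077 183.87027215]
[253.18474224 181.01612345]
[253.16059254 185.96368622]
[ 0.54266147 -0.0038839   0.07026166] [ 0.54110114 -0.00476449  0.06999978]
[ 0.55223528 -0.04660958  0.07106355] [ 0.54956214 -0.04810212  0.07064966]
```

```bash
python3 -m inch '0 -1.5 6 0 0.009 0 57.5; 0 -1.5 5.5 0 0 0 57.5; 0 0 0 0 0 0 57.5; 0 0 0 0 0 0 57.5'
python3 - <<'E'
from h import *
s=manip.state();print(s['ee_pos'],s['tool_rot']);T=Ro.from_euler('xyz',s['tool_rot'],degrees=True).as_matrix()
print('delta to goal, tool mm',1000*T.T@(np.array([.5062,-.038,.045])-s['ee_pos']))
E
```

```text
time_s: 7.1
ee_pos: [0.4358, -0.0524, 0.0429]
tool_rot: [179.9, -0.2, -169.4]
contact_force: [-0.3, -0.5, -1.1]
opening: 0.578
[ 0.43583278 -0.05236835  0.04290763] [ 179.93133288   -0.19968411 -169.43773728]
delta to goal, tool mm [-71.80098794   1.22911215  -2.34114897]
```

```bash
python3 -m inch '-10 0.5 -2 0 0 0 57.5; -15 0.5 0 0 0 0 57.5; -15 0 0 0 0 0 57.5; -10 0 0 0 0 0 57.5; 0 0 0 0 0 0 57.5; 0 0 0 0 0 0 57.5'
python3 - <<'E'
from h import *
s=manip.state();print(s['ee_pos'],s['tool_rot']);T=Ro.from_euler('xyz',s['tool_rot'],degrees=True).as_matrix()
print('delta to goal, tool mm',1000*T.T@(np.array([.5062,-.038,.045])-s['ee_pos']))
shot('top','t6')
im,c=shot('side','s6'); a=cv2.resize(im[110:280,150:390],None,fx=3.2,fy=3.2,interpolation=cv2.INTER_CUBIC); cv2.imwrite('pics/s6z.png',a[...,::-1])
im,c=ld('t6');a=cv2.resize(im[140:240,200:320],None,fx=6,fy=6,interpolation=cv2.INTER_CUBIC); cv2.imwrite('pics/t6z.png',a[...,::-1])
E
```

```text
time_s: 7.85
ee_pos: [0.4887, -0.0412, 0.046]
tool_rot: [179.9, -0.1, -169.4]
contact_force: [-0.7, -0.3, -0.8]
opening: 0.577
[ 0.48872003 -0.04117919  0.04598091] [ 1.79945681e+02 -8.20039148e-02 -1.69396615e+02]
delta to goal, tool mm [-17.76787954  -0.09248444   0.95539333]
```

View pics/t6z.png

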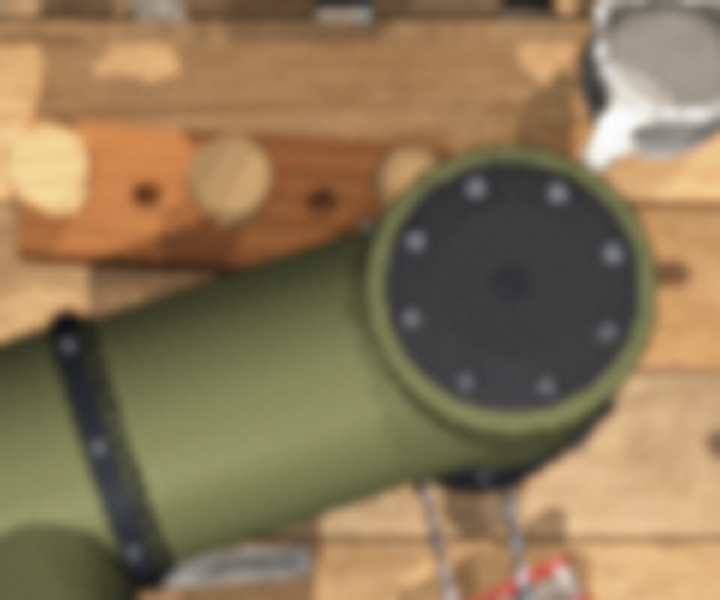

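View pics/s6z.png

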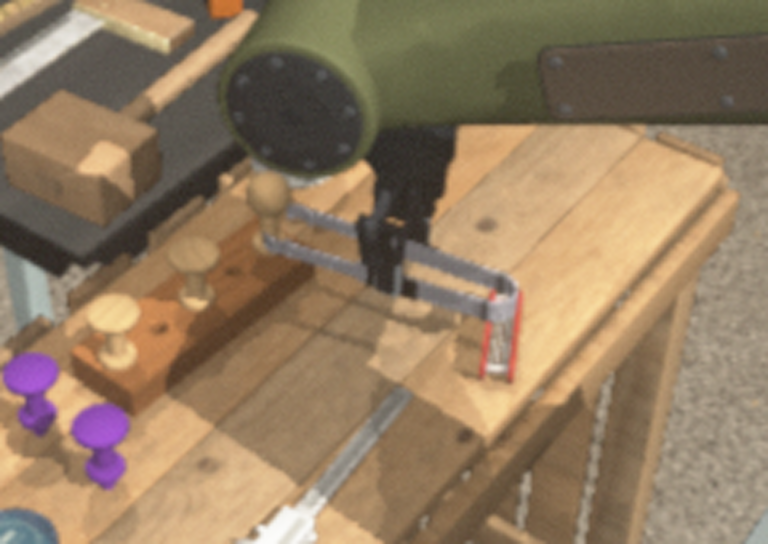

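```bash
python3 -m inch '-8 0 0.5 0 0 0 57.5; -8 0 0 0 0 0 57.5; -1.5 0 0 0 0 0 57.5; 0 0 0 0 0 0 57.5'
python3 - <<'E'
from h import *
s=manip.state();print(s['ee_pos'],s['tool_rot']);T=Ro.from_euler('xyz',s['tool_rot'],degrees=True).as_matrix()
print('delta to goal, tool mm',1000*T.T@(np.array([.5062,-.038,.045])-s['ee_pos']))
im,c=shot('side','s7'); a=cv2.resize(im[140:240,190:310],None,fx=6,fy=6,interpolation=cv2.INTER_CUBIC); cv2.imwrite('pics/s7z.png',a[...,::-1])
d=np.array([np.cos(np.radians(s['tool_rot'][2]+180)),np.sin(np.radians(s['tool_rot'][2]+180)),0]);n=np.array([-d[1],d[0],0])
p=s['ee_pos']
for k,o in [('tipL',.116*d+.026*n+[0,0,.010]),('cupL',.105*d+.028*n+[0,0,.010]),('jaws',.105*d+[0,0,.010])]:
    q=proj(c,p+o); print(k,((q-[190,140]+.5)*6-.5).round(0),(p+o).round(4))
q=proj(c,[.609,-.0175,.053]);print('neck',((q-[190,140]+.5)*6-.5).round(0))
E
```

```text
time_s: 8.45
ee_pos: [0.507, -0.0378, 0.0458]
tool_rot: [179.9, -0.0, -169.4]
contact_force: [0.9, 0.9, -1.3]
opening: 0.58
[ 0.50702067 -0.03776208  0.04582204] [ 1.79941748e+02 -2.03768172e-02 -1.69388339e+02]
delta to goal, tool mm [ 0.85015266 -0.08356316  0.82226096]
tipL [215. 263.] [0.6162 0.0092 0.0558]
cupL [235. 272.] [0.6051 0.0091 0.0558]
jaws [264. 236.] [ 0.6102 -0.0184  0.0558]
neck [265. 243.]
```

View pics/s7z.png

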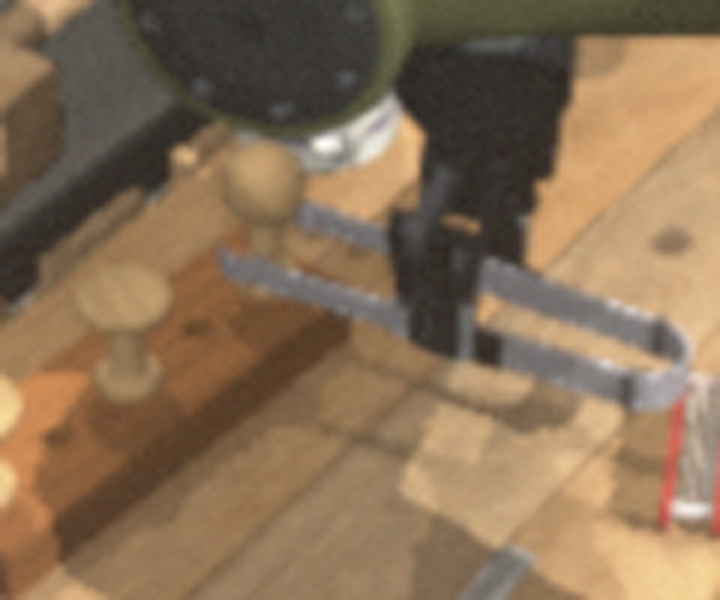

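```bash
python3 -m inch '0 0 0 0 0 0 54; 0 0 0 0 0 0 50; 0 0 0 0 0 0 47; 0 0 0 0 0 0 44; 0 0 0 0 0 0 42; 0 0 0 0 0 0 40; 0 0 0 0 0 0 38; 0 0 0 0 0 0 36'
python3 - <<'E'
from h import *
im,c=shot('side','s8'); a=cv2.resize(im[140:240,190:310],None,fx=6,fy=6,interpolation=cv2.INTER_CUBIC); cv2.imwrite('pics/s8z.png',a[...,::-1])
E
```

```text
time_s: 9.5
ee_pos: [0.5068, -0.0379, 0.046]
tool_rot: [179.9, 0.0, -169.4]
contact_force: [-0.5, -0.6, -1.3]
opening: 0.402
```

View pics/s8z.png

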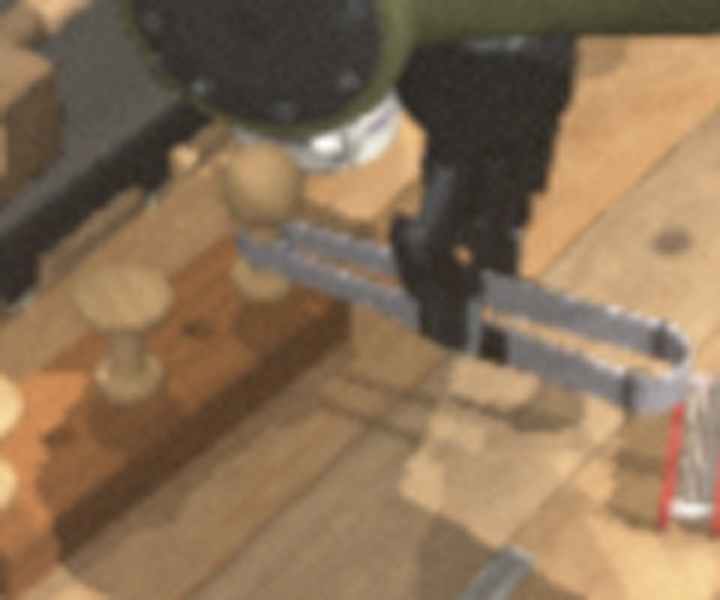

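```bash
python3 -m inch '0 0 0 0 0 0 34; 0 0 0 0 0 0 30; 0 0 0 0 0 0 30; 0 0 0 0 0 0 30'
python3 - <<'E'
from h import *
im,c=shot('side','s9'); a=cv2.resize(im[140:240,190:310],None,fx=6,fy=6,interpolation=cv2.INTER_CUBIC); cv2.imwrite('pics/s9z.png',a[...,::-1])
shot('wrist','w9')
E
```

```text
time_s: 10.05
ee_pos: [0.5068, -0.0379, 0.0461]
tool_rot: [179.9, 0.0, -169.4]
contact_force: [0.5, 0.3, -0.3]
opening: 0.401
```

View pics/s9z.png

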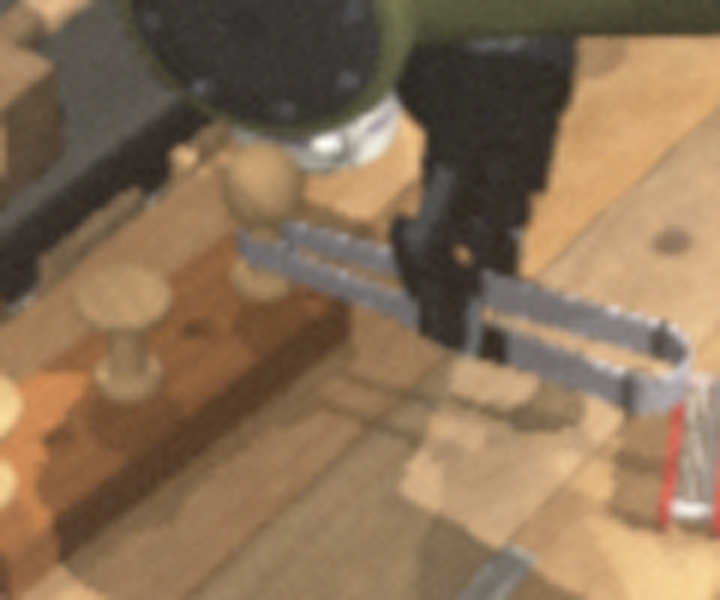

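View pics/w9.png

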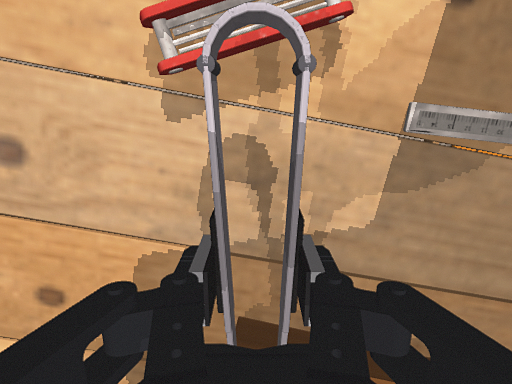

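```bash
python3 -m inch '0 0 0 0 0 0 20; 0 0 -3 0 0 0 20; 0 0 -4 0 0 0 20; 0 0 -5 0 0 0 20; 0 0 0 0 0 0 20'
python3 - <<'E'
from h import *
im,c=shot('side','s10'); a=cv2.resize(im[140:240,190:310],None,fx=6,fy=6,interpolation=cv2.INTER_CUBIC); cv2.imwrite('pics/s10z.png',a[...,::-1])
E
```

```text
time_s: 10.78
ee_pos: [0.5067, -0.0379, 0.0588]
tool_rot: [179.9, -0.0, -169.4]
contact_force: [0.0, 1.1, -2.2]
opening: 0.403
```

View pics/s10z.png

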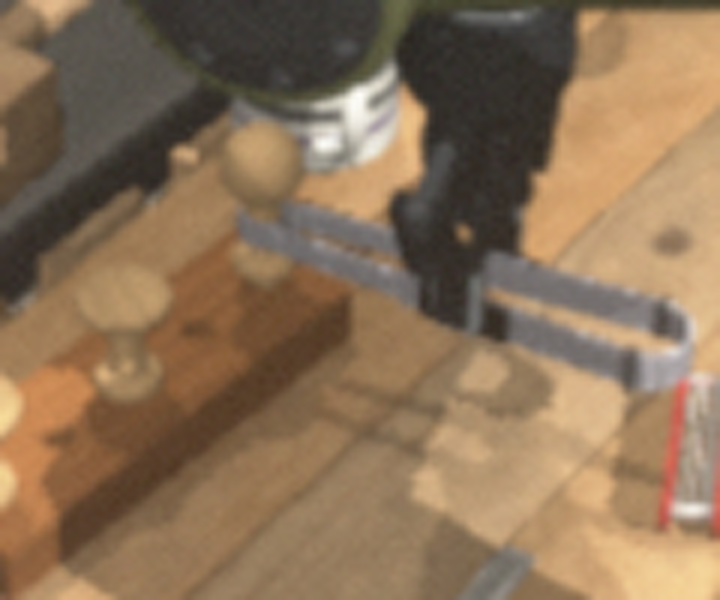

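```bash
python3 -m inch '0 0 -5 0 0 0 20; 0 0 -9 0 0 0 20; 0 0 -12 0 0 0 20; 0 0 -15 0 0 0 20; 0 0 -18 0 0 0 20; 0 0 -18 0 0 0 20; 0 0 -14 0 0 0 20; 0 0 -9 0 0 0 20; 0 0 -4 0 0 0 20; 0 0 0 0 0 0 20; 0 0 0 0 0 0 20; 0 0 0 0 0 0 20'
python3 - <<'E'
from h import *
im,c=shot('side','s11'); a=cv2.resize(im[80:240,150:310],None,fx=3.7,fy=3.7,interpolation=cv2.INTER_CUBIC); cv2.imwrite('pics/s11z.png',a[...,::-1])
im,c=shot('top','t11'); a=cv2.resize(im[125:265,120:400],None,fx=2.8,fy=2.8,interpolation=cv2.INTER_CUBIC); cv2.imwrite('pics/t11z.png',a[...,::-1])
E
```

```text
time_s: 12.32
ee_pos: [0.5064, -0.0379, 0.1699]
tool_rot: [179.9, -0.0, -169.4]
contact_force: [-0.8, -0.1, -2.3]
opening: 0.401
```

View pics/s11z.png

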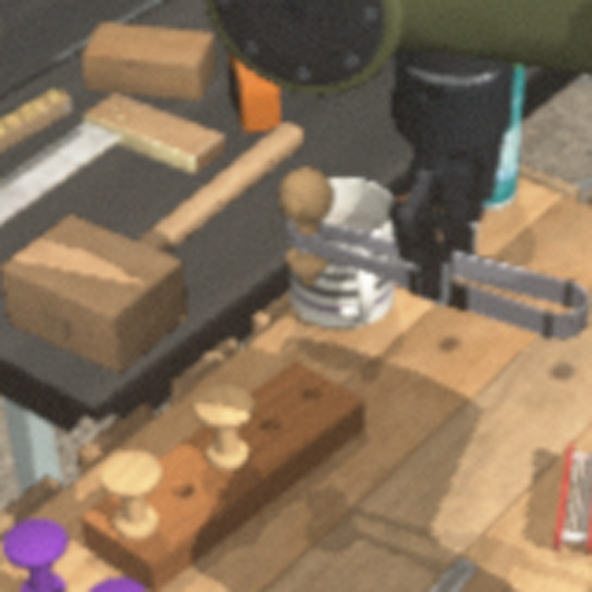

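View pics/t11z.png

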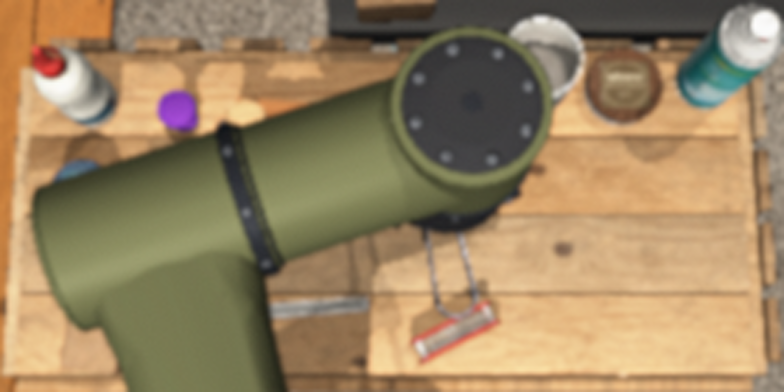

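```bash
python3 -m inch '0 0 0 0 0 0 20; 0 0 0 0 0 0 20; 0 0 0 0 0 0 20; 0 0 0 0 0 0 20'
python3 - <<'E'
from h import *
im,c=shot('side','s12'); im0,_=ld('s11')
z=lambda X:((proj(c,X)-[150,80]+.5)*3.7-.5).round(0)
for zz in (.136,.165,.2095): print(zz,z([.609,-.0175,zz]))
print('diff s11-s12 patch',np.abs(im[115:165,220:250].astype(int)-im0[115:165,220:250]).mean())
a,_=ld('side0')
b=(np.abs(im.astype(int)-a).sum(2)>60); print('block corners now', z([.5718,-.0328,.03]), z([.5868,.182,.03]))
g=cv2.resize(im[100:180,210:260],None,fx=7,fy=7,interpolation=cv2.INTER_CUBIC);cv2.imwrite('pics/s12z.png',g[...,::-1])
E
```

```text
time_s: 12.92
ee_pos: [0.5063, -0.0379, 0.1697]
tool_rot: [179.9, -0.1, -169.4]
contact_force: [-0.4, -0.1, -1.9]
opening: 0.407
0.136 [308. 282.]
0.165 [307. 249.]
0.2095 [306. 196.]
diff s11-s12 patch 2.2857777777777777
block corners now [364. 404.] [153. 565.]
```

View pics/s12z.png

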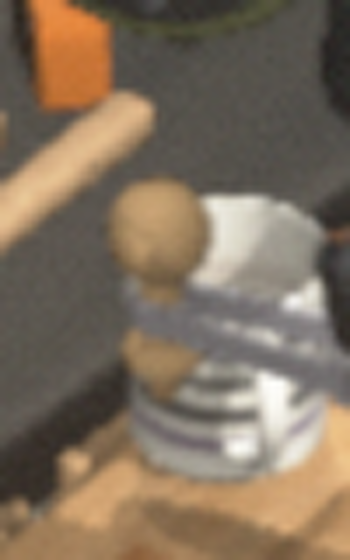

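```bash
python3 - <<'E'
from h import *
print(manip.hand_in()); print(manip.state()['time_s'],manip.state()['opening'])
E
```

```text
the job is handed in; nothing more can be done
None
the job is handed in; nothing more can be done
```

The ball-headed peg is out of the block and held upright in the tongs, and I handed the job in at about 13 s on the robot's clock. I gripped the tongs on their pads and carried them at 49 mm. I brought the open jaws round the neck from the front, shut them while the peg still stood in its hole, and drew it straight up about 12 cm.

**Last checks:**
- **Peg:** in the side view its ball and lower end lie within a few pixels of where a straight lift puts them, so the lower end is about 13.6 cm above the bench. Two pictures half a second apart showed no movement.
- **Block and other pegs:** the block's corners match their first positions, and both flat-headed pegs still stand in it.
- **Bystanders:** I saw no sign that anything else moved, but the arm hid some of the bench from the top camera at the end, including the screw tin and the sanding block.
- **Forces:** every reading printed after a move was below about 3 N.

**One disagreement:** with the jaws on the neck the gripper read 0.40, about 34 mm, where 36 mm was expected. That is also the reading for jaws shut on nothing. The peg came up with the tongs, so I took it as a scale error or flex in the arms.

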